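Slide the part-used tooth strip home in the stock tray

TASK

Put the part-used denture-tooth strip away in its tray without picking it up. With a fingertip or the outside of the fingers, push it flat and square against the tray's long back wall (the one farther from the robot) while it is still out on the open floor, then slide it along that wall into the corner slot at the ribbed end (the robot's left), fully home against the end wall. Never lift or tip the strip, leave the two stored strips, the stone cast and the jar where they are, and finish with the fingers clear.

Things in the scene. Friction and masses are not known exactly. Their poses are not given: they have to be found in the camera images.
- tray: Shallow wooden stock tray, white floor, fixed to the bench, 180 mm (its x) by 310 mm (its y). Origin: centre of its underside, on the bench. +x points to the long back wall (away from the robot), +y to the left end wall with the slots, z up. Floor surface at z = 3 mm; wall tops at z = 10 mm. Inner faces: back and front walls x = +85, -85 mm; left and right end walls y = +150, -150 mm.
- slot_mouth (a point): Centre of the corner slot's mouth on the tray floor: tray x = +72.5, y = +102, z = +3 mm; axes as the tray's. Five 4 mm ribs, tops at tray z = 10 mm, run 48 mm from the left end wall towards -y, parallel to the back wall; they make six slots 25 mm wide, 29 mm apart. Only the 4th and 6th from the back wall hold strips. The rest of the tray is open flat floor.
- corner_home (a point): Where the strip's origin lies when the strip is home in the corner slot, touching back wall and end wall: tray x = +74, y = +114, z = +3 mm. Axes as the tray's. At home the strip's last 24 mm stick out beyond the rib.
- strip: Part-used tooth strip: grey plastic carrier 22 (its x) x 72 (its y) x 10 mm high, pink wax on top, 20 to 45 g, loose on the open floor, askew by up to 0.5 rad. Origin: centre of its underside, y along its length. Three ivory teeth, tops 15 mm above the underside, at its y = +27, +16, +5 mm, the half towards the slots; the other half is flat bare wax. Slides easily (friction about 0.3 to 0.4).
- stored_a: Bystander: full tooth strip, same carrier with six teeth, loose in the fourth slot from the back wall (slot centre tray x = -14.5 mm). Origin and axes as for the strip.
- stored_b: Bystander: full tooth strip, same carrier with six teeth, loose in the sixth slot, beside the front wall (slot centre tray x = -72.5 mm). Origin and axes as for the strip.
- cast: Bystander: yellow stone cast of a jaw, about 64 by 70 mm and 36 mm high, loose on the bench beyond one end of the tray. Origin: near the centre of its underside.
- jar: Bystander: amber glass jar with a white lid, 54 mm across and 62 mm high, loose on the bench beyond the other end of the tray. Origin: centre of its underside.
Mind the look-alikes: they are no part of the job. What is shaped like the strip but purple is not meant.

How it is judged:
By the outcome, as a careful person would: the job done as asked, in the order asked, and still so for the second after the job is handed in, with the robot touching nothing.
It also fails if it takes over 56 s, if anything falls off the work surface, if the arm or the gripper's body presses on something with over 40 N, if the wrist force passes 120 N, or if a joint passes its speed limit or range.

ROBOT

A 6-joint arm with a two-finger parallel gripper is mounted at the origin on the work surface. World frame = base frame: x ahead of the robot, y to its left, z up, the work surface at z = 0. Lengths are in m, angles in degrees, forces in N, time in s.
With the tool pointing down it reaches from about 0.275 to 0.725 m from the base axis. Payload 15.9 kg.
Tool frame: the origin (TCP) lies at the very end of the fingers, on their centre line; the grasp point (between the pads) lies 19 mm behind it; z points along the fingers, y is the direction in which the jaws open and shut (so a half turn about z gives the same grasp; the last joint's range is limited). The gripper opens to 85 mm and grips with 20 to 120 N. Pads are 22 mm wide; open, the fingers measure 114 mm over their backs; the gripper's body (76 mm by 85 mm) begins 54 mm behind the grasp point. The pads swing forward as they close: fully open they stand 13 mm farther back than shut.
Start: joints at [-67.265, 12.198, -1.971, 75.831, 0, 90], TCP at [0.193, -0.461, 0.231] pointing down, gripper open.
Joint ranges: [-170.91, 170.91], [-42.67, 98.43], [-65.05, 77.54], [-120.47, 116.71], [-90, 82.35], [-180, 180]. Speed limits (degrees/s): [108.29, 108.29, 136.94, 147.25, 180, 180].

INTERFACE

Orientations are given as a 3x3 rotation matrix whose columns are the frame's x, y, z axes.
In Python, from bench import telemetry, imaging, order gives the robot as it stands.
- The arm moves only by the tool jog_arm, never from a script. Its argument "steps" is one flat list of numbers, 7 for each row, row after row: the turn, a rotation vector about the tool's x, y, z in degrees, then the shift along the tool's x, y, z in cm, then the opening, from 0 (shut) to 1 (fully open). A call has 1 to 20 rows; each row is the pose to reach, as a shift and turn from the pose commanded when the call began, along the tool's axes at that moment; what a row does not reach only later rows make up. A row lasts 1/8 s, in which the tool goes at most 62.5 mm and 10.7 degrees, less where a joint would pass 70% of its speed; a pose out of reach is approached as far as the arm can. A call with a gripper value outside its range is refused whole. The fingers move at their own pace and stop on an object; "newtons" is the grip in N (left out, the last holds). Time passes only in rows, so rows that repeat a pose let the fingers close. It gives the time, the measured TCP pose, the force and the opening at its end, in the units of the state.
- telemetry.observe(): the state, without advancing time (a new reading comes with each control period).
- imaging.camera(name): name is "side" or "top" or "wrist"; returns the picture (384x512x3 uint8, blue, green, red); there is no depth.
- imaging.camera_params(name): a dict with "mtx" (3x3 intrinsics, pixels), "dist_coeffs" ([k1, k2, p1, p2, k3] as OpenCV has them; the pictures are not rectified), "eye" and "orientation" of the camera in the world. Camera axes: x right, y down, z forward; pixel columns grow to the right and rows downward; lengths in m; the calibration is good to about 2 mm. A picture is of the moment at which its call begins: read the wrist's pose just before it. camera_params takes no time and is no camera call; for the wrist camera it gives the pose at the moment of the call.
- order.job_done(): hands the job in, once; it reports no verdict.
The state is a dict: "time_s": time; "joint_pos": joint angles; "joint_vel": joint speeds; "joint_efforts": joint torques, N m; "tool_pos": TCP position; "tcp_rot": TCP orientation; "contact_force": force on the tool from outside, world axes, zero at the start; "torque": the same for the moment, N m; "finger_gap": finger opening in m.
Only numpy, scipy, OpenCV 4.12 (cv2) and the standard library are available. Lean on these libraries where they do the work, as an engineer would, in place of code of your own. Each camera call takes 0.05 s, during which the arm holds its last target.

## Working session

There is one attempt and no reset: what is moved stays moved. The work goes in short steps, Python scripts to look and compute and a tool call to move; the robot and the scene stay as the last step left them, time stands still between calls to the robot, and variables do not carry over. Pictures are saved under pics/ and viewed, and the job is handed in when it is done.

Besides the shell and the picture viewer there is one more tool, called after "Emit:" by a JSON object that holds its "api" and its "payload", one argument or row to a line. jog_arm: Moves the arm, as the interface text tells. Its arguments: {"type":"object","properties":{"steps":{"type":"array"},"newtons":{"type":"number"}},"required":["steps"]}

```bash
mkdir -p pics; ls; python3 - <<'E'
from bench import telemetry, imaging
import cv2
s=telemetry.observe()
print(s)
for n in ["top","side"]:
    im=imaging.camera(n); cv2.imwrite(f"pics/{n}0.png",im)
    print(n,imaging.camera_params(n))
E
```

```text
pics
{'time_s': 0.0, 'joint_pos': array([-6.72633858e+01,  1.22244876e+01, -2.00799373e+00,  7.58305306e+01,
        9.75226797e-05,  8.99998046e+01]), 'joint_vel': array([-0.08024943,  0.03109077, -0.06606566,  0.02175535,  0.06462032,
        0.00733446]), 'joint_efforts': array([ 4.07338623e-03, -6.86162710e+01,  4.87119842e+01,  1.74341805e-02,
        5.07709808e-05,  4.68311623e-05]), 'tool_pos': array([ 0.19312002, -0.46083946,  0.23082062]), 'tcp_rot': array([[ 9.22289975e-01,  3.86498413e-01, -4.23484574e-04],
       [ 3.86498645e-01, -9.22289416e-01,  1.01496195e-03],
       [ 1.70584208e-06, -1.09976544e-03, -9.99999395e-01]]), 'contact_force': array([-0.23273615,  0.18073891,  0.55226011]), 'torque': array([0.02871165, 0.00693555, 0.04406831]), 'finger_gap': 0.08523897968621387}
top {'mtx': array([[415.1229857 ,   0.        , 259.22796343],
       [  0.        , 415.1229857 , 186.20423472],
       [  0.        ,   0.        ,   1.        ]]), 'dist_coeffs': array([-0.13178416,  0.        ,  0.        ,  0.        ,  0.        ]), 'eye': array([0.37705471, 0.03209934, 0.88614894]), 'orientation': array([[ 0.05348401, -0.9754531 ,  0.21361346],
       [-0.99856711, -0.05186367,  0.01318641],
       [-0.00178395, -0.21401264, -0.97682926]])}
side {'mtx': array([[439.21552337,   0.        , 244.26617222],
       [  0.        , 439.21552337, 191.98292716],
       [  0.        ,   0.        ,   1.        ]]), 'dist_coeffs': array([-0.04097901,  0.        ,  0.        ,  0.        ,  0.        ]), 'eye': array([0.38897157, 0.67393965, 0.73427565]), 'orientation': array([[-9.70523104e-01, -1.71879666e-01,  1.68944618e-01],
       [-2.41007716e-01,  6.93395208e-01, -6.79056968e-01],
       [-4.29303773e-04, -6.99757434e-01, -7.14380396e-01]])}
```

View pics/top0.png

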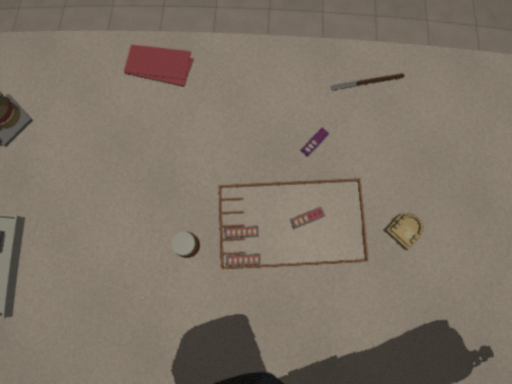

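View pics/side0.png

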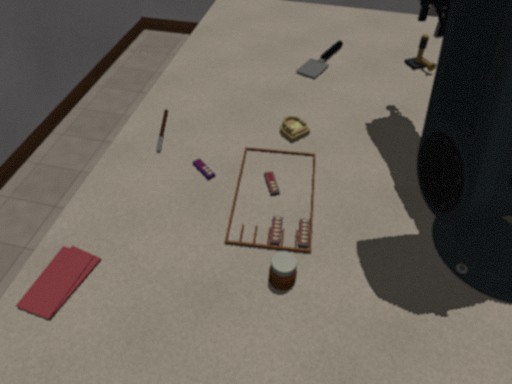

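The candidates are the pink and grey strip in the tray at top (307,217), the purple look-alike outside the tray at (315,142), and two six-tooth strips stored in slots at (241,232) and (243,260). The one at (307,217) fits: it is grey with three teeth and loose on the open floor. I'll confirm it in an enlarged crop.

```bash
cat > h.py <<'E'
import numpy as np, cv2
from bench import imaging, telemetry
def ray(p,uv):
    u=cv2.undistortPoints(np.array(uv,float).reshape(-1,1,2),p["mtx"],p["dist_coeffs"]).reshape(-1,2)
    d=np.c_[u,np.ones(len(u))]@np.array(p["orientation"]).T
    return np.array(p["eye"]),d
def plane(p,uv,z):
    e,d=ray(p,uv); return e+d*((z-e[2])/d[:,2])[:,None]
def tri(p1,uv1,p2,uv2):
    e1,d1=ray(p1,uv1);e2,d2=ray(p2,uv2);out=[]
    for a,b in zip(d1,d2):
        st=np.linalg.lstsq(np.c_[a,-b],e2-e1,rcond=None)[0]
        q1=e1+a*st[0];q2=e2+b*st[1];out.append(np.r_[(q1+q2)/2,np.linalg.norm(q1-q2)])
    return np.array(out)
def proj(p,X):
    R=np.array(p["orientation"]).T;t=-R@np.array(p["eye"])
    return cv2.projectPoints(np.array(X,float).reshape(-1,3),cv2.Rodrigues(R)[0],t,p["mtx"],p["dist_coeffs"])[0].reshape(-1,2)
E
python3 - <<'E'
from h import *
t=cv2.imread("pics/top0.png");s=cv2.imread("pics/side0.png")
cv2.imwrite("pics/topc.png",cv2.resize(t[170:280,205:375],None,fx=4.7,fy=4.7,interpolation=cv2.INTER_CUBIC))
cv2.imwrite("pics/sidec.png",cv2.resize(s[140:260,215:330],None,fx=5,fy=5,interpolation=cv2.INTER_CUBIC))
pt=imaging.camera_params("top")
print(plane(pt,[(220,186),(360,180),(366,260),(222,268)],.01)); print(plane(pt,[(307,217)],.013))
E
```

```text
[[ 0.56459643  0.12871272  0.01      ]
 [ 0.5941896  -0.17511982  0.01      ]
 [ 0.4217523  -0.18907301  0.01      ]
 [ 0.3902722   0.11206877  0.01      ]]
[[ 0.50652973 -0.06099806  0.013     ]]
```

View pics/topc.png

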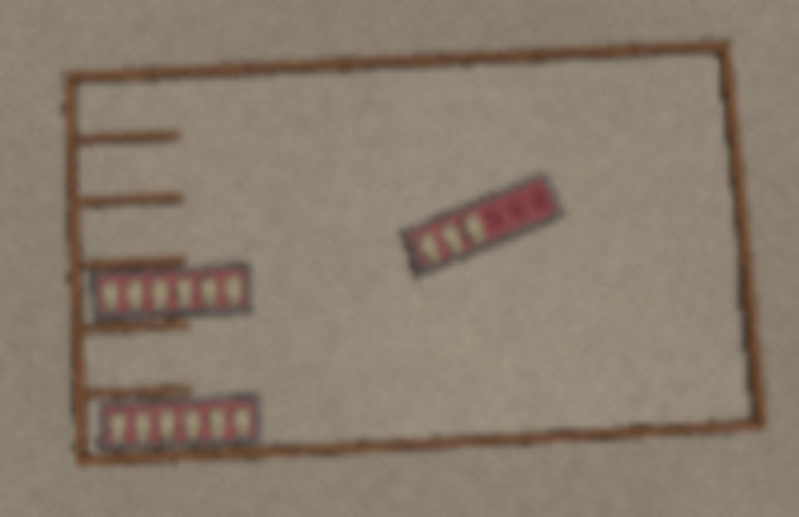

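View pics/sidec.png

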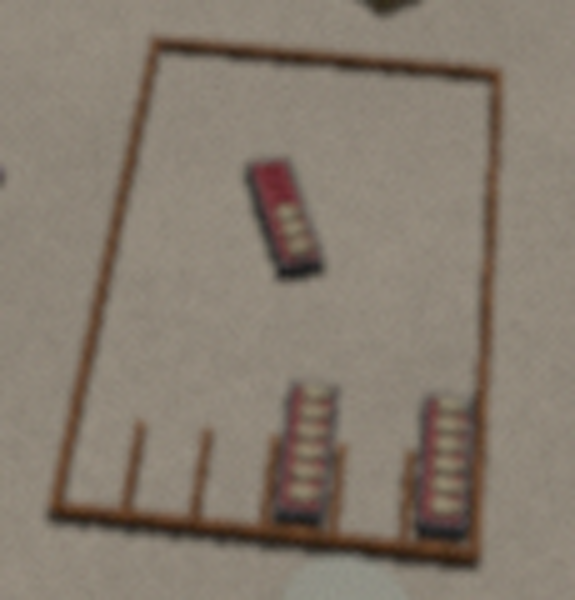

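```bash
python3 - <<'E'
from h import *
s=telemetry.observe();R=np.array(s["tcp_rot"]);p=imaging.camera_params("wrist")
print(R.T@(p["eye"]-s["tool_pos"]),"\n",R.T@p["orientation"],p["mtx"],p["dist_coeffs"])
print(R.T@(np.array([.46,-.04,.23])-s["tool_pos"])*100)
E
```

```text
[ 0.08510332  0.00083127 -0.14163682] 
 [[ 3.31147418e-04 -9.45604942e-01 -3.25317051e-01]
 [ 9.99999825e-01  4.72855493e-04 -3.56535666e-04]
 [ 4.90969843e-04 -3.25316876e-01  9.45604933e-01]] [[339.98042224   0.         254.80843318]
 [  0.         339.98042224 188.10780955]
 [  0.           0.           1.        ]] [0.02460764 0.         0.         0.         0.        ]
[ 40.87993177 -28.50149061   0.11738261]
```

Emit:
{"api": "jog_arm", "payload": {
  "steps": [0,0,3,5,-3.5,0,0,0,0,6,10,-7,0,0,0,0,9,15,-10.5,0,0,0,0,12,20,-14,0,0,0,0,15,25,-17.5,0,0,0,0,17.2,30,-21,0,0,0,0,17.2,35,-24.5,0,0,0,0,17.2,40,-27.5,0,0,0,0,17.2,42,-28.5,0,0,0,0,17.2,42,-28.5,0,0,0,0,17.2,42,-28.5,0,0,0,0,17.2,42,-28.5,0,0]
}}

```text
time_s: 1.6
tool_pos: [0.47, -0.0367, 0.2314]
tcp_rot: [[0.995, 0.095, -0.0], [0.095, -0.995, -0.0], [-0.0, 0.0, -1.0]]
contact_force: [-0.0, -0.5, -0.7]
finger_gap: -0.0002
```

```bash
python3 - <<'E'
from h import *
import pickle
s=telemetry.observe();p=imaging.camera_params("wrist");im=imaging.camera("wrist");cv2.imwrite("pics/w1.png",im);pickle.dump((s,p),open("w1.pkl","wb"))
print(s["tool_pos"],s["tcp_rot"],s["finger_gap"],s["contact_force"],s["time_s"])
E
```

```text
[ 0.47000506 -0.03669388  0.23136477] [[ 9.95451033e-01  9.52745453e-02 -4.41350868e-05]
 [ 9.52745419e-02 -9.95451032e-01 -7.40306251e-05]
 [-5.09875518e-05  6.94889120e-05 -9.99999996e-01]] -0.00015521495446864478 [-0.00121578 -0.53763852 -0.66502216] 1.6
```

View pics/w1.png

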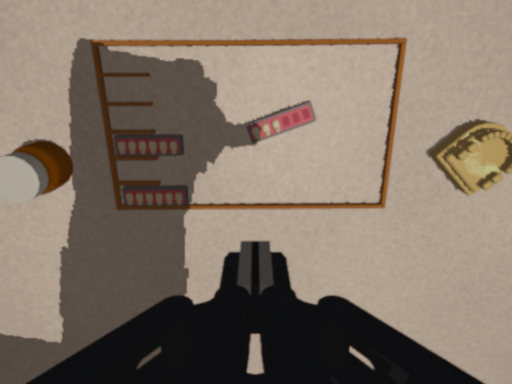

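Wrist view: tray corners near (97,42), (403,41), (384,206) and (119,207). The strip is centred at about (282,121), teeth to the left. I'll take a second view to get heights.

Emit:
{"api": "jog_arm", "payload": {
  "steps": [0,0,0,0,4,2,0,0,0,0,0,7,4,0,0,0,0,0,7,5,0,0,0,0,0,7,5,0,0,0,0,0,7,5,0]
}}

```text
time_s: 2.28
tool_pos: [0.4774, -0.1052, 0.182]
tcp_rot: [[0.995, 0.097, 0.001], [0.097, -0.995, -0.0], [0.001, 0.0, -1.0]]
contact_force: [0.2, 0.2, -0.2]
finger_gap: -0.0002
```

```bash
python3 - <<'E'
from h import *
import pickle
s=telemetry.observe();p=imaging.camera_params("wrist");im=imaging.camera("wrist");cv2.imwrite("pics/w2.png",im);pickle.dump((s,p),open("w2.pkl","wb"))
print(s["tool_pos"],s["time_s"])
for k in (1,2):
    im=cv2.imread(f"pics/w{k}.png")
    h=cv2.cvtColor(im,cv2.COLOR_BGR2HSV)
    m=((h[...,0]<15)|(h[...,0]>165))&(h[...,1]>90)&(h[...,2]>40)
    cv2.imwrite(f"pics/m{k}.png",np.hstack([im[:230,60:460]*1,cv2.cvtColor((m*255).astype(np.uint8),cv2.COLOR_GRAY2BGR)[:230,60:460]]))
E
```

```text
[ 0.47740324 -0.10520158  0.18201187] 2.275
```

View pics/w2.png

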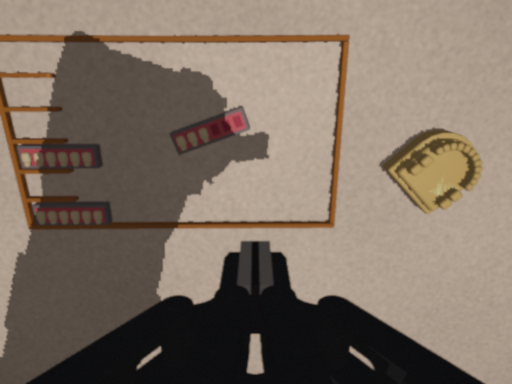

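View pics/m1.png

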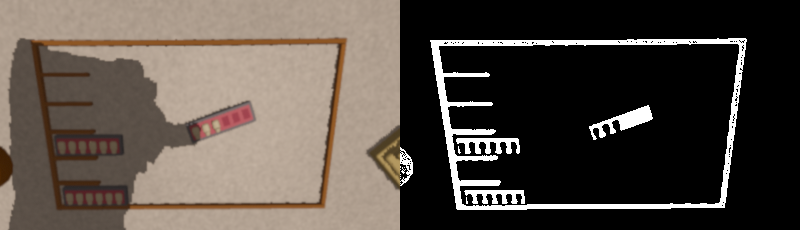

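```bash
cat > meas.py <<'E'
from h import *
import pickle
def rowedge(m,cols,lo,hi,first):
    o=[]
    for c in cols:
        r=np.flatnonzero(m[lo:hi,c])
        if len(r): o.append((c,lo+(r[0]-.5 if first else r[-1]+.5)))
    return np.array(o)
def fit(P):
    v=cv2.fitLine(P[:,:2].astype(np.float32),cv2.DIST_HUBER,0,.01,.01).ravel();return v
def masks(im):
    h=cv2.cvtColor(im,cv2.COLOR_BGR2HSV)
    red=((h[...,0]<18)|(h[...,0]>160))&(h[...,1]>90)&(h[...,2]>35)
    pink=((h[...,0]>165)|(h[...,0]<3))&(h[...,1]>70)&(h[...,2]>35)
    return red.astype(np.uint8),pink.astype(np.uint8)
E
python3 - <<'E'
from meas import *
# back/front wall, ends
cfg={1:dict(bc=(110,395),b=(30,60),fc=(200,375),f=(190,225),rr=(60,190),r=(375,415),lr=(60,190),l=(85,125)),
     2:dict(bc=(10,335),b=(25,60),fc=(120,320),f=(205,240),rr=(55,210),r=(322,360),lr=None)}
for k in (1,2):
    im=cv2.imread(f"pics/w{k}.png");s,p=pickle.load(open(f"w{k}.pkl","rb"));red,pink=masks(im);c=cfg[k]
    B=rowedge(red,range(*c["bc"],3),*c["b"],True);F=rowedge(red,range(*c["fc"],3),*c["f"],False)
    Rr=rowedge(red.T,range(*c["rr"],3),*c["r"],False)[:,::-1]
    vb=fit(plane(p,B,.01));vf=fit(plane(p,F,.01));vr=fit(plane(p,Rr,.01))
    ang=lambda v:np.degrees(np.arctan(v[1]/v[0]))
    print(k,"back",vb,ang(vb)%180-90,"front",vf,ang(vf)%180-90,"right",vr,ang(vr))
    n=np.array([-vb[1],vb[0]]);n*=np.sign(n[0])
    print("depth",n@(vb[2:]-vf[2:]))
    if c["lr"]:
        L=rowedge(red.T,range(*c["lr"],3),*c["l"],True)[:,::-1];vl=fit(plane(p,L,.01));m=np.array([-n[1],n[0]]);print("left",vl,"len",m@(vl[2:]-vr[2:]))
    # strip
    reg=pink.copy(); reg[:75]=0;reg[160:]=0;reg[:,:(230 if k==1 else 150)]=0;reg[:,(330 if k==1 else 260):]=0
    reg=cv2.morphologyEx(reg,cv2.MORPH_CLOSE,np.ones((9,9)))
    ct=max(cv2.findContours(reg,0,1)[0],key=cv2.contourArea).reshape(-1,2)
    P=plane(p,ct,.013)[:,:2]*1000
    print("strip wax",cv2.minAreaRect(P.astype(np.float32)))
E
python3 - <<'E'
import cv2,numpy as np
a=cv2.imread('pics/w1.png')[95:145,240:325];b=cv2.imread('pics/w2.png')[95:160,160:260]
cv2.imwrite('pics/c1.png',cv2.resize(a,None,fx=8,fy=8,interpolation=2));cv2.imwrite('pics/c2.png',cv2.resize(b,None,fx=8,fy=8,interpolation=2))
E
```

```text
1 back [ 1.00377105e-01 -9.94949460e-01  5.81055284e-01 -2.62594956e-04] 5.760895 front [ 0.1027811  -0.994704    0.40848327 -0.06830557] 5.8993454 right [ 0.994702    0.10280047  0.51394403 -0.18163694] 5.9004564
depth 0.1785304
left [0.9943963  0.10571635 0.48217297 0.1251061 ] len 0.3083829
strip wax ((506.63922119140625, -60.406192779541016), (16.996829986572266, 66.96273803710938), 25.25613784790039)
2 back [ 0.10232492 -0.99475104  0.58292884 -0.02019891] 5.87307 front [ 0.10394689 -0.99458283  0.40675664 -0.0539613 ] 5.9664993 right [ 0.9948126   0.10172433  0.5157923  -0.18176095] 5.838474
depth 0.1787022
strip wax ((506.6693115234375, -60.65085983276367), (17.52695655822754, 66.81845092773438), 24.795711517333984)
```

View pics/c1.png

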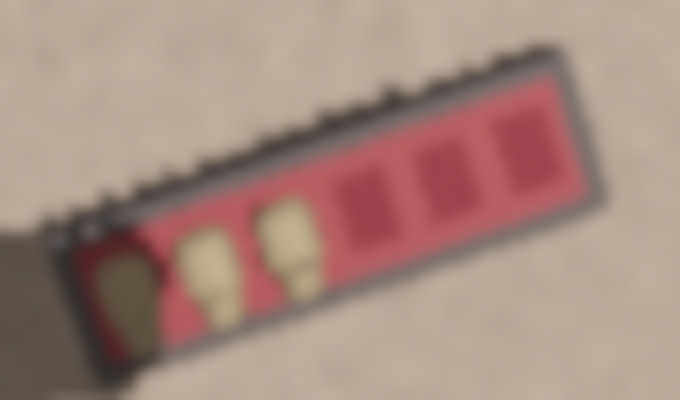

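View pics/c2.png

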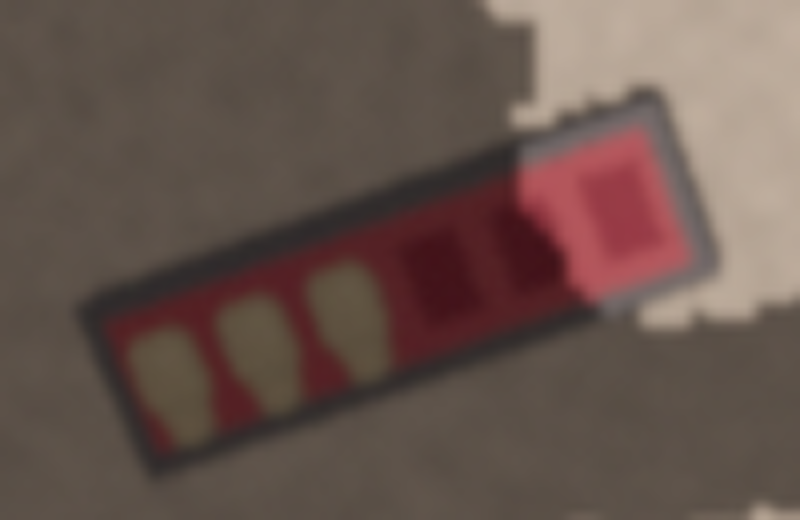

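```bash
python3 - <<'E'
from meas import *
cs=[];ps=[]
for k in (1,2):
    im=cv2.imread(f"pics/w{k}.png");s,p=pickle.load(open(f"w{k}.pkl","rb"));red,pink=masks(im)
    reg=pink.copy(); reg[:75]=0;reg[160:]=0;reg[:,:(230 if k==1 else 150)]=0;reg[:,(330 if k==1 else 260):]=0
    reg=cv2.morphologyEx(reg,cv2.MORPH_CLOSE,np.ones((9,9)))
    ct=max(cv2.findContours(reg,0,1)[0],key=cv2.contourArea)
    b=cv2.boxPoints(cv2.minAreaRect(ct));b=b[np.argsort(b[:,0])];cs.append(b);ps.append(p)
print(cs); t=tri(ps[0],cs[0],ps[1],cs[1]);print("wax corners",t*1000,"mean z",t[:,2].mean())
# tray right corners (outer) from line intersections in image
th=np.radians(5.86);ex=np.array([np.cos(th),np.sin(th)]);ey=np.array([-ex[1],ex[0]])
back=np.array([[.58106,-.00026],[.58293,-.0202]])@ex; front=np.array([[.40848,-.06831],[.40676,-.05396]])@ex
r=np.array([[.51394,-.18164],[.51579,-.18176]])@ey; l=np.array([.48217,.12511])@ey
print(back,front,r,l)
cx=(back.mean()+front.mean())/2; cy=(r.mean()+l)/2
T=ex*cx+ey*cy;print("tray",T, "walls half",(back.mean()-front.mean())/2,(l-r.mean())/2)
np.save("tray.npy",np.r_[T,th])
S=np.array([.5066,-.0605])-T;print("strip in tray mm",S@ex*1000,S@ey*1000)
s=telemetry.observe();q=s["tool_pos"][:2]-T;print("tcp in tray",q@ex*1000,q@ey*1000)
for k,uv1,uv2 in []:pass
E
```

```text
[array([[247.59633, 125.54532],
       [253.1034 , 140.84277],
       [308.50287, 103.61897],
       [314.00995, 118.91643]], dtype=float32), array([[171.7706 , 133.63033],
       [178.25613, 152.16037],
       [240.14478, 109.69936],
       [246.63031, 128.22942]], dtype=float32)]
wax corners [[ 5.00129385e+02 -2.63843907e+01  1.02336027e+01  7.67478408e-01]
 [ 4.85012930e+02 -3.37523564e+01  1.55467954e+01  1.01357568e-01]
 [ 5.28301592e+02 -8.72915988e+01  1.07230153e+01  2.32650664e-02]
 [ 5.13540332e+02 -9.45445467e+01  1.57950909e+01  8.06010353e-01]] mean z 0.013074626055039257
[0.57799703 0.57782142] [0.3993711 0.3991252] [-0.2331631  -0.23347135] 0.07522758697934334
tray [ 0.49409587 -0.02874881] walls half 0.08933053888127745 0.15427240556827018
strip in tray mm 9.19705731789406 -32.861915254401076
tcp in tray -24.328244029161226 -74.3281445209171
```

Tray yaw is 5.86°. In tray coordinates the strip centre is (9, -33) mm and it is askew by 19°. The wax top measures z = 13.1 mm against 13 expected, so the heights agree. Next I go down in front of the strip with the fingers shut.

Emit:
{"api": "jog_arm", "payload": {
  "steps": [0,0,-0.3,-1,-2,3,0,0,0,-0.3,-2,-4,7,0,0,0,-0.3,-2.2,-4,11,0,0,0,-0.3,-2.2,-4,14,0,0,0,-0.3,-2.2,-4,16,0,0,0,-0.3,-2.2,-4,16,0,0,0,-0.3,-2.2,-4,16,0,0,0,-0.3,-2.2,-4,16,0]
}}

```text
time_s: 3.32
tool_pos: [0.4523, -0.068, 0.0224]
tcp_rot: [[0.995, 0.102, 0.002], [0.102, -0.995, -0.0], [0.002, 0.0, -1.0]]
contact_force: [-0.6, -0.5, -0.7]
finger_gap: -0.0001
```

```bash
cat > st.py <<'E'
from h import *
t=np.load("tray.npy");T=t[:2];th=t[2];ex=np.array([np.cos(th),np.sin(th)]);ey=np.array([-ex[1],ex[0]])
if __name__=="__main__":
    s=telemetry.observe();q=s["tool_pos"][:2]-T;R=s["tcp_rot"]
    f=np.array(s["contact_force"])
    print("tray x,y mm",(q@ex*1000).round(1),(q@ey*1000).round(1),"z",s["tool_pos"][2]*1000,"yaw",np.degrees(np.arctan2(R[1,0],R[0,0])),"tilt",R[0,2],R[1,2],"F tray",f[:2]@ex,f[:2]@ey,f[2],s["time_s"])
E
python3 st.py
```

```text
tray x,y mm -45.6 -34.8 z 22.365439232985718 yaw 5.843481836664571 tilt 0.0017716478530049287 -0.0002514107793995569 F tray -0.6803600748863236 -0.4544541163957412 -0.6806846754478416 3.325
```

Emit:
{"api": "jog_arm", "payload": {
  "steps": [0,0,0,0,0,1,0,0,0,0,0,0,1.6,0,0,0,0,0,0,1.6,0,0,0,0,0,0,1.6,0,0,0,0,1,0,1.6,0,0,0,0,2,0,1.6,0,0,0,0,2,0,1.6,0]
}}

```text
time_s: 4.2
tool_pos: [0.4725, -0.0659, 0.0054]
tcp_rot: [[0.995, 0.102, 0.001], [0.102, -0.995, -0.0], [0.001, 0.0, -1.0]]
contact_force: [-0.1, -0.1, 0.2]
finger_gap: 0.0001
```

```bash
python3 st.py; python3 - <<'E'
from h import *
im=imaging.camera("wrist");cv2.imwrite("pics/w3.png",im)
t=imaging.camera("top");cv2.imwrite("pics/t3.png",cv2.resize(t[170:280,205:375],None,fx=4.7,fy=4.7,interpolation=2))
E
```

```text
tray x,y mm -25.3 -34.7 z 5.375204332835989 yaw 5.854009329761395 tilt 0.0007005591503910877 -8.681406149462798e-05 F tray -0.14499027999805966 -0.06925728355485336 0.18447576088638007 4.2
```

View pics/w3.png

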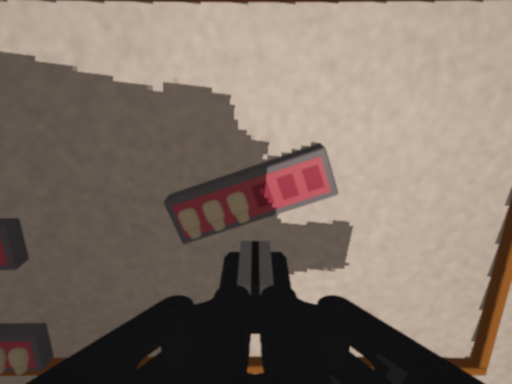

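The finger at (255,250) is centred just in front of the strip at (252,193), so I start the push slowly.

Emit:
{"api": "jog_arm", "payload": {
  "steps": [0,0,0,0.5,0,-0.05,0,0,0,0,1,0,-0.05,0,0,0,0,1.5,0,-0.05,0,0,0,0,2,0,-0.05,0,0,0,0,2.5,0,-0.05,0,0,0,0,3,0,-0.05,0,0,0,0,3.5,0,-0.05,0,0,0,0,4,0,-0.05,0,0,0,0,4,0,-0.05,0]
}}

```text
time_s: 5.42
tool_pos: [0.5115, -0.0618, 0.0058]
tcp_rot: [[0.995, 0.102, 0.0], [0.102, -0.995, 0.0], [0.0, 0.0, -1.0]]
contact_force: [-0.1, 0.1, -0.6]
finger_gap: -0.0001
```

```bash
python3 st.py; python3 - <<'E'
from h import *
im=imaging.camera("wrist");cv2.imwrite("pics/w4.png",im)
E
```

```text
tray x,y mm 14.0 -34.7 z 5.788386813170451 yaw 5.838446263497688 tilt 0.00019927399928256279 1.6050448226037565e-05 F tray -0.09043486482923532 0.1000574485740259 -0.6170460955848592 5.425
```

View pics/w4.png

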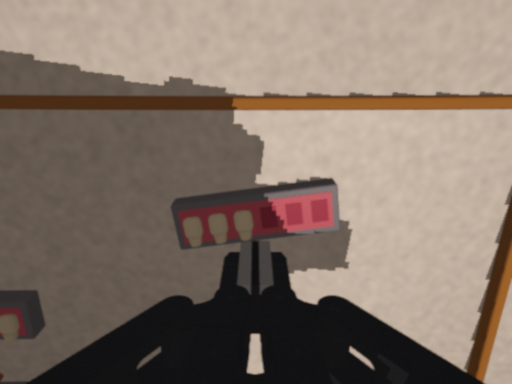

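The strip is turning towards square, with its centre near (257,212) and the wall at row 102. I'll continue.

Emit:
{"api": "jog_arm", "payload": {
  "steps": [0,0,0,0.5,0,0,0,0,0,0,1,0,0,0,0,0,0,1.5,0,0,0,0,0,0,2,0,0,0,0,0,0,2.4,0,0,0,0,0,0,2.8,0,0,0,0,0,0,3.1,0,0,0,0,0,0,3.3,0,0,0,0,0,0,3.5,0,0,0,0,0,0,3.5,0,0,0]
}}

```text
time_s: 6.72
tool_pos: [0.546, -0.0583, 0.0058]
tcp_rot: [[0.995, 0.102, 0.0], [0.102, -0.995, 0.0], [0.0, 0.0, -1.0]]
contact_force: [0.3, 0.4, -0.8]
finger_gap: -0.0002
```

```bash
python3 st.py; python3 - <<'E'
from h import *
im=imaging.camera("wrist");cv2.imwrite("pics/w5.png",im)
E
```

```text
tray x,y mm 48.7 -34.7 z 5.803858449265568 yaw 5.834524320195415 tilt 4.3438296902109865e-05 2.748954437030553e-06 F tray 0.31685181490419323 0.3914783604809517 -0.7844917047745211 6.725
```

View pics/w5.png

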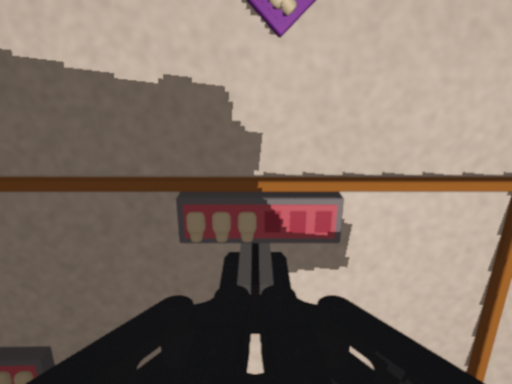

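Emit:
{"api": "jog_arm", "payload": {
  "steps": [0,0,0,0.1,0,0,0,0,0,0,0.2,0,0,0,0,0,0,0.3,0,0,0,0,0,0,0.3,0,0,0]
}}

```text
time_s: 7.28
tool_pos: [0.5477, -0.0581, 0.0055]
tcp_rot: [[0.995, 0.102, -0.002], [0.102, -0.995, -0.0], [-0.002, -0.0, -1.0]]
contact_force: [-8.3, -1.2, 4.2]
finger_gap: -0.0003
```

```bash
python3 st.py
```

```text
tray x,y mm 50.3 -34.6 z 5.489741662586998 yaw 5.828652197456348 tilt -0.0022934211497460753 -0.0001717961986275377 F tray -8.35473662909672 -0.35211526481222144 4.183316112593799 7.275
```

The strip is flush with the wall at 8 N of contact. I'll back off, lift clear and check it's square.

Emit:
{"api": "jog_arm", "payload": {
  "steps": [0,0,0,-0.3,0,0,0,0,0,0,-1,0,0,0,0,0,0,-2.5,0,0,0,0,0,0,-3,0,-2,0,0,0,0,-3,2,-5,0,0,0,0,-2,5,-6,0,0,0,0,-2,6.5,-6,0,0,0,0,-2,6.5,-6,0,0,0,0,-2,6.5,-6,0]
}}

```text
time_s: 8.4
tool_pos: [0.5348, -0.124, 0.0651]
tcp_rot: [[0.995, 0.102, -0.001], [0.102, -0.995, 0.001], [-0.001, -0.001, -1.0]]
contact_force: [0.2, -0.5, -0.1]
finger_gap: -0.0001
```

```bash
python3 st.py; python3 - <<'E'
from meas import *
s=telemetry.observe();p=imaging.camera_params("wrist");im=imaging.camera("wrist");cv2.imwrite("pics/w6.png",im);pickle.dump((s,p),open("w6.pkl","wb"))
E
```

```text
tray x,y mm 30.8 -98.9 z 65.11922533336873 yaw 5.842445131019863 tilt -0.0013034917765900682 0.0005804961130427261 F tray 0.11184428813470093 -0.48291652992845285 -0.14055454119505834 8.4
```

View pics/w6.png

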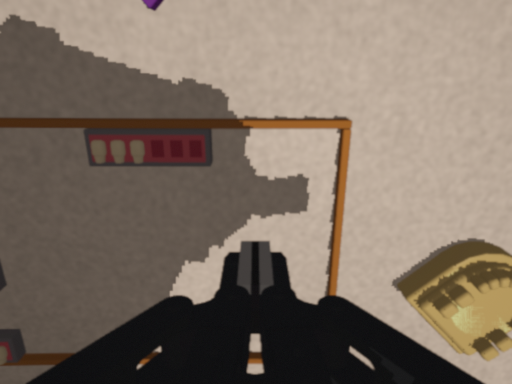

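```bash
python3 - <<'E'
from meas import *
import st
s,p=pickle.load(open("w6.pkl","rb"));im=cv2.imread("pics/w6.png");red,pink=masks(im)
h=cv2.cvtColor(im,cv2.COLOR_BGR2HSV)
reg=pink.copy();reg[:132]=0;reg[172:]=0;reg[:,:80]=0;reg[:,220:]=0
reg=cv2.morphologyEx(reg,cv2.MORPH_CLOSE,np.ones((11,11)))
ct=max(cv2.findContours(reg,0,1)[0],key=cv2.contourArea).reshape(-1,2)
P=(plane(p,ct,.013)[:,:2]-st.T);Q=np.c_[P@st.ex,P@st.ey]*1000
print(cv2.minAreaRect(Q.astype(np.float32)))
B=rowedge(red,range(100,345,3),105,140,True);b=plane(p,B,.01)[:,:2]-st.T;v=fit(np.c_[b@st.ex,b@st.ey]);print("wall outer",v,np.degrees(np.arctan(v[0]/v[1])))
cv2.imwrite("pics/c6.png",cv2.resize(im[110:180,70:225],None,fx=5,fy=5,interpolation=2))
E
```

```text
((73.70137023925781, -37.36137390136719), (16.461544036865234, 66.68965911865234), 0.08829251676797867)
wall outer [ 0.00127979  0.99999917  0.0903464  -0.09701257] 0.07332641
```

View pics/c6.png

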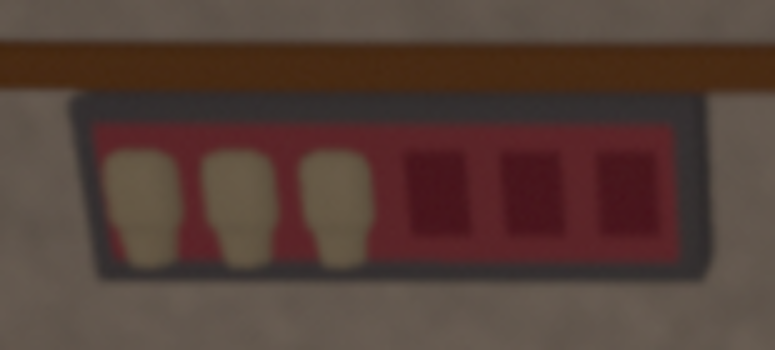

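The strip is square to 0.1°, flush to the wall, centred at tray (73.7, -37.4). Next I lower beyond its right (bare) end, in line with it.

Emit:
{"api": "jog_arm", "payload": {
  "steps": [0,0,0,2,0.4,0,0,0,0,0,3.9,0.4,0,0,0,0,0,3.9,0.4,3,0,0,0,0,3.9,0.4,4.5,0,0,0,0,3.9,0.4,5.5,0,0,0,0,3.9,0.4,5.9,0,0,0,0,3.9,0.4,5.9,0,0,0,0,3.9,0.4,5.9,0]
}}

```text
time_s: 9.45
tool_pos: [0.5753, -0.1248, 0.0075]
tcp_rot: [[0.995, 0.102, 0.001], [0.102, -0.995, -0.0], [0.001, 0.0, -1.0]]
contact_force: [-0.3, -0.1, 0.9]
finger_gap: 0.0002
```

```bash
python3 st.py; python3 - <<'E'
from h import *
im=imaging.camera("wrist");cv2.imwrite("pics/w7.png",im)
E
```

```text
tray x,y mm 70.9 -103.9 z 7.452257221536966 yaw 5.830144790035736 tilt 0.0009715777327175859 -0.00016572905027849414 F tray -0.2767786876838962 -0.08486863139394828 0.8781687478413366 9.45
```

View pics/w7.png

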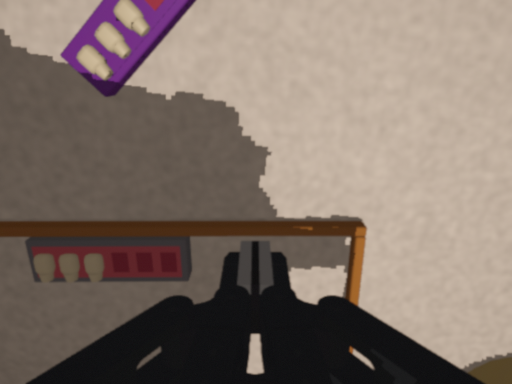

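Emit:
{"api": "jog_arm", "payload": {
  "steps": [0,0,0,-0.05,-0.5,0.1,0,0,0,0,-0.05,-1,0.1,0,0,0,0,-0.05,-1.5,0.1,0,0,0,0,-0.05,-2,0.1,0,0,0,0,-0.05,-2.5,0.1,0,0,0,0,-0.05,-3,0.1,0,0,0,0,-0.05,-3.5,0.1,0,0,0,0,-0.05,-4,0.1,0,0,0,0,-0.05,-4.5,0.1,0,0,0,0,-0.05,-5,0.1,0,0,0,0,-0.05,-5,0.1,0]
}}

```text
time_s: 10.88
tool_pos: [0.5692, -0.0746, 0.0058]
tcp_rot: [[0.995, 0.102, -0.0], [0.102, -0.995, 0.0], [-0.0, -0.0, -1.0]]
contact_force: [0.0, 0.0, -0.8]
finger_gap: -0.0002
```

```bash
python3 st.py; python3 - <<'E'
from h import *
im=imaging.camera("wrist");cv2.imwrite("pics/w8.png",im)
E
```

```text
tray x,y mm 70.1 -53.3 z 5.81488540604497 yaw 5.859429521546958 tilt -4.157530067514153e-05 7.243599453221372e-05 F tray 0.011028804106301573 0.023934717259540054 -0.7564395707855625 10.875
```

View pics/w8.png

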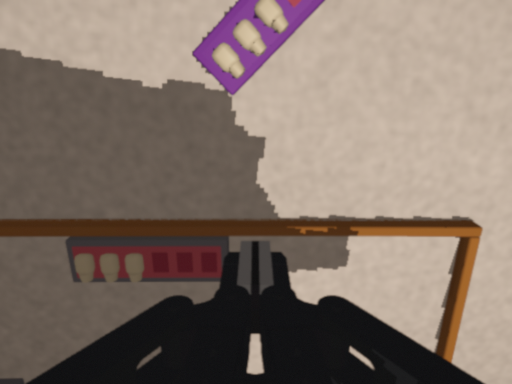

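The strip stays flush and is moving with the fingers. I'll push on to just short of the slot.

Emit:
{"api": "jog_arm", "payload": {
  "steps": [0,0,0,0,-0.5,0,0,0,0,0,0,-1,0,0,0,0,0,0,-1.5,0,0,0,0,0,0,-2,0,0,0,0,0,0,-2.5,0,0,0,0,0,0,-3,0,0,0,0,0,0,-3.5,0,0,0,0,0,0,-4,0,0,0,0,0,0,-4.5,0,0,0,0,0,0,-5,0,0,0,0,0,0,-5.5,0,0,0,0,0,0,-5.5,0,0]
}}

```text
time_s: 12.42
tool_pos: [0.5636, -0.0199, 0.0058]
tcp_rot: [[0.995, 0.102, -0.0], [0.102, -0.995, 0.0], [-0.0, -0.0, -1.0]]
contact_force: [0.6, 0.6, -0.8]
finger_gap: -0.0
```

```bash
python3 st.py; python3 - <<'E'
from h import *
im=imaging.camera("wrist");cv2.imwrite("pics/w9.png",im)
E
```

```text
tray x,y mm 70.1 1.7 z 5.785530022893112 yaw 5.860719459255998 tilt -7.419726150216788e-05 2.850854715369584e-05 F tray 0.64263838665984 0.5626073997870167 -0.7759779886653703 12.425
```

View pics/w9.png

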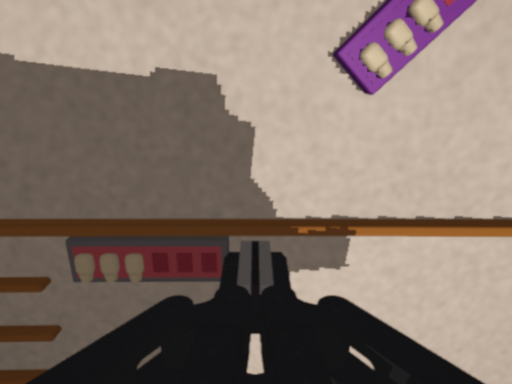

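The strip lines up with the slot: its front edge is at row 281 and the rib starts at row 279 at the far left, and rib tops sit lower. I'll push in, then creep until it contacts the end wall.

Emit:
{"api": "jog_arm", "payload": {
  "steps": [0,0,0,0,-0.5,0,0,0,0,0,0,-1,0,0,0,0,0,0,-1.5,0,0,0,0,0,0,-2,0,0,0,0,0,0,-2.4,0,0,0,0,0,0,-2.4,0,0]
}}

```text
time_s: 13.22
tool_pos: [0.5612, 0.0039, 0.0058]
tcp_rot: [[0.995, 0.102, -0.0], [0.102, -0.995, 0.0], [-0.0, -0.0, -1.0]]
contact_force: [0.4, -0.5, 0.7]
finger_gap: 0.0001
```

```bash
python3 st.py; python3 - <<'E'
from h import *
im=imaging.camera("wrist");cv2.imwrite("pics/w10.png",im)
E
```

```text
tray x,y mm 70.1 25.6 z 5.799506638690142 yaw 5.855483465030912 tilt -8.09569410054181e-05 4.4927916721907185e-05 F tray 0.3897698939138916 -0.5906543135190057 0.6809923676885442 13.225
```

View pics/w10.png

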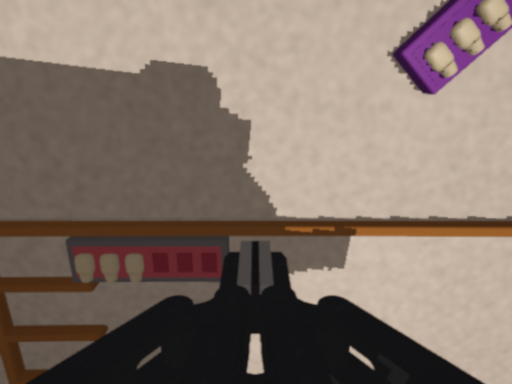

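The leading end is inside the slot with no added force. About 38 mm remains.

Emit:
{"api": "jog_arm", "payload": {
  "steps": [0,0,0,0,-0.5,0,0,0,0,0,0,-1,0,0,0,0,0,0,-1.5,0,0,0,0,0,0,-2,0,0,0,0,0,0,-2.5,0,0,0,0,0,0,-3,0,0,0,0,0,0,-3.2,0,0,0,0,0,0,-3.4,0,0,0,0,0,0,-3.5,0,0,0,0,0,0,-3.5,0,0]
}}

```text
time_s: 14.52
tool_pos: [0.5577, 0.0384, 0.0058]
tcp_rot: [[0.995, 0.102, -0.0], [0.102, -0.995, 0.0], [-0.0, -0.0, -1.0]]
contact_force: [0.3, -0.1, -0.5]
finger_gap: -0.0002
```

```bash
python3 st.py; python3 - <<'E'
from h import *
im=imaging.camera("wrist");cv2.imwrite("pics/w11.png",im)
E
```

```text
tray x,y mm 70.1 60.3 z 5.788663727484801 yaw 5.832460345136176 tilt -3.2830601507671365e-05 1.0119594498114363e-05 F tray 0.25073199650551653 -0.10924859912829094 -0.5032960031219216 14.525
```

View pics/w11.png

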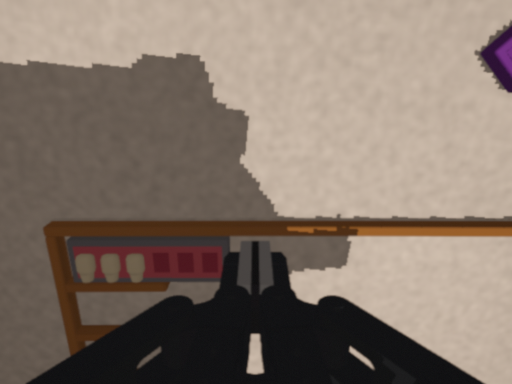

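Nearly home. I'll creep forward in 1 mm steps.

Emit:
{"api": "jog_arm", "payload": {
  "steps": [0,0,0,0,-0.1,0,0,0,0,0,0,-0.2,0,0,0,0,0,0,-0.3,0,0,0,0,0,0,-0.3,0,0]
}}

```text
time_s: 15.08
tool_pos: [0.5574, 0.0415, 0.0058]
tcp_rot: [[0.995, 0.102, -0.0], [0.102, -0.995, 0.0], [-0.0, -0.0, -1.0]]
contact_force: [-0.2, -0.0, -0.7]
finger_gap: -0.0001
```

```bash
python3 st.py
```

```text
tray x,y mm 70.1 63.4 z 5.78765274891236 yaw 5.839858945654981 tilt -3.75214668191853e-05 8.270205800731148e-06 F tray -0.21632754896851145 0.013747212646815821 -0.7085962377118997 15.075
```

Emit:
{"api": "jog_arm", "payload": {
  "steps": [0,0,0,0,-0.1,0,0,0,0,0,0,-0.2,0,0,0,0,0,0,-0.2,0,0]
}}

```text
time_s: 15.45
tool_pos: [0.5572, 0.0435, 0.0058]
tcp_rot: [[0.995, 0.102, -0.0], [0.102, -0.995, 0.0], [-0.0, -0.0, -1.0]]
contact_force: [-0.0, 1.4, 0.3]
finger_gap: -0.0003
```

```bash
python3 st.py
```

```text
tray x,y mm 70.1 65.4 z 5.805883697810869 yaw 5.841879821425116 tilt -1.3855206242563292e-05 6.422973472063619e-06 F tray 0.1431903259503214 1.3977089256800874 0.30260514616917566 15.45
```

Emit:
{"api": "jog_arm", "payload": {
  "steps": [0,0,0,0,-0.1,0,0,0,0,0,0,-0.2,0,0,0,0,0,0,-0.2,0,0]
}}

```text
time_s: 15.82
tool_pos: [0.5571, 0.0449, 0.0059]
tcp_rot: [[0.995, 0.101, 0.0], [0.101, -0.995, -0.001], [0.0, 0.001, -1.0]]
contact_force: [0.3, -5.2, 0.0]
finger_gap: -0.0002
```

```bash
python3 st.py;python3 - <<'E'
from h import *
im=imaging.camera("wrist");cv2.imwrite("pics/w12.png",cv2.resize(im[200:310,30:280],None,fx=3.2,fy=3.2,interpolation=2))
E
```

```text
tray x,y mm 70.2 66.8 z 5.875638507711601 yaw 5.815251525479687 tilt 0.0002469688395816147 -0.0011951089905906595 F tray -0.18333483133379835 -5.17528953297153 0.04563834014556284 15.825
```

View pics/w12.png

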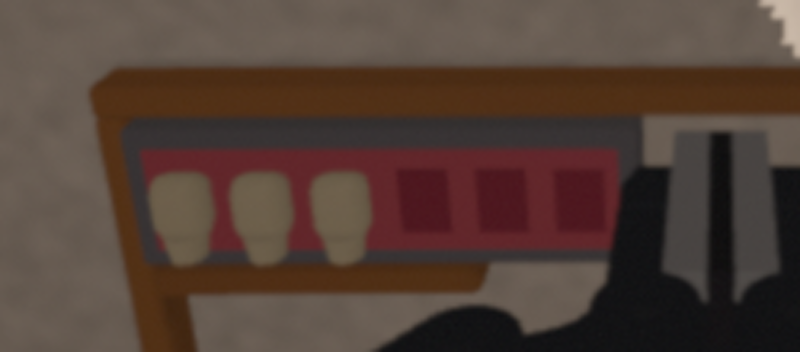

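It's home, with 5 N against the end wall. I'll retreat along the wall, lift and verify.

Emit:
{"api": "jog_arm", "payload": {
  "steps": [0,0,0,0,0.3,0,0,0,0,0,0,1,0,0,0,0,0,-0.3,2.5,0,0,0,0,0,-0.5,3.5,-2,0,0,0,0,-1,3.5,-5,0,0,0,0,-2.5,3,-9,0,0,0,0,-4,2,-12,0,0,0,0,-4,2,-12,0,0,0,0,-4,2,-12,0]
}}

```text
time_s: 17.0
tool_pos: [0.5192, 0.0208, 0.1254]
tcp_rot: [[0.995, 0.101, -0.0], [0.101, -0.995, -0.0], [-0.0, 0.0, -1.0]]
contact_force: [-0.7, 0.4, 0.1]
finger_gap: -0.0002
```

```bash
python3 st.py; python3 - <<'E'
from meas import *
s=telemetry.observe();p=imaging.camera_params("wrist");im=imaging.camera("wrist");cv2.imwrite("pics/w13.png",im);pickle.dump((s,p),open("w13.pkl","wb"))
E
```

```text
tray x,y mm 30.0 46.8 z 125.35644034976643 yaw 5.814178308743639 tilt -0.0001758166236783442 -4.15912641413769e-05 F tray -0.6129079339849471 0.4425338017197436 0.1070476284508034 17.0
```

View pics/w13.png

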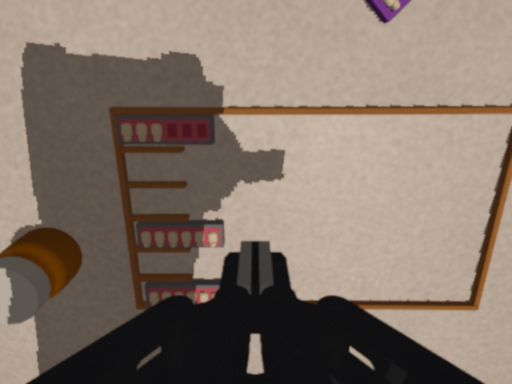

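```bash
python3 - <<'E'
from meas import *
import st
s,p=pickle.load(open("w13.pkl","rb"));im=cv2.imread("pics/w13.png");red,pink=masks(im)
reg=pink.copy();reg[:119]=0;reg[145:]=0;reg[:,:119]=0;reg[:,220:]=0
reg=cv2.morphologyEx(reg,cv2.MORPH_CLOSE,np.ones((9,9)))
ct=max(cv2.findContours(reg,0,1)[0],key=cv2.contourArea).reshape(-1,2)
P=(plane(p,ct,.013)[:,:2]-st.T);Q=np.c_[P@st.ex,P@st.ey]*1000
print(cv2.minAreaRect(Q.astype(np.float32)))
L=rowedge(red.T,range(160,260,3),105,150,True)[:,::-1];b=plane(p,L,.01)[:,:2]-st.T
v=fit(np.c_[b@st.ex,b@st.ey]);print("left outer y",v)
cv2.imwrite("pics/c13.png",cv2.resize(im[100:160,100:225],None,fx=6,fy=6,interpolation=2))
t=imaging.camera("top");cv2.imwrite("pics/t13.png",t)
a=cv2.imread("pics/top0.png")
cv2.imwrite("pics/t13c.png",cv2.resize(np.hstack([a[120:280,160:430],t[120:280,160:430]]),None,fx=1.45,fy=1.45))
E
```

```text
((73.52765655517578, 113.7061538696289), (16.36144256591797, 66.87986755371094), 0.08485430479049683)
left outer y [0.99999774 0.00213779 0.00550937 0.1540788 ]
```

View pics/c13.png

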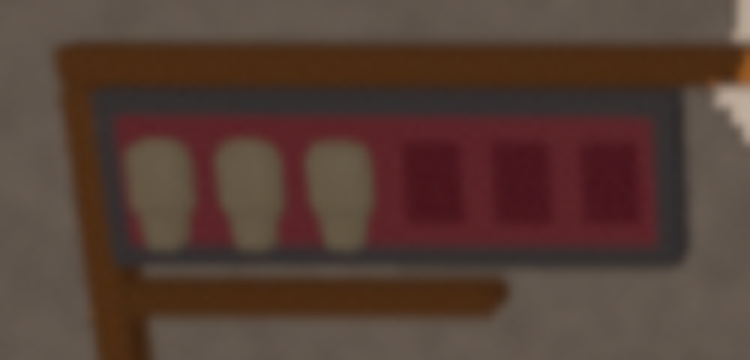

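View pics/t13c.png

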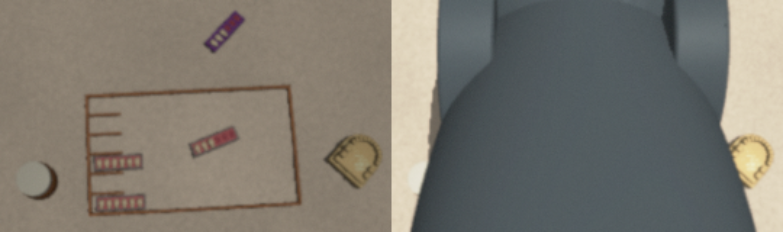

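Home, square and flush on both walls, with the bystanders in place and the fingers 12 cm up. Handing in.

```bash
python3 -c "
from bench import order; print(order.job_done())"
```

```text
the job is handed in; nothing more can be done
None
```

The strip is home in the corner slot, touching the back wall and the end wall. I handed the job in at about 17 s of the 56 s allowed.

- **To the wall:** With the fingers shut, I pushed the strip from an askew 19° flat against the back wall on the open floor. Contact was about 8 N, and it measured square to 0.1°.
- **Into the slot:** I pushed its bare end along the wall until it met the end wall at about 5 N. I never gripped or lifted it, and the fingertip stayed about 2 to 4 mm above the tray floor while pushing.
- **Last checks:** The final wrist picture puts the strip at tray (73.5, 113.7) mm against a nominal (74, 114), turned 0.1°. That is within measuring error. The fingers ended about 12 cm above the tray.
- **Bystanders:** Both stored strips and the jar looked in place in the last wrist picture, and the cast in the last top picture. I judged this by eye only.
- **Disagreements:** The first flush contact came 1.7 mm earlier than calculated, and the final contact 3 mm later. I went by the measured force and the pictures. The arm blocked most of the top camera's last view, so the final position rests on the wrist camera.

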